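# Open the fire pan and set up the splash guard

## Robot

A 6-joint arm with a two-finger parallel gripper is mounted at the origin on the work surface. World frame = base frame: x ahead of the robot, y to its left, z up, the work surface at z = 0. Lengths are in m, angles in degrees, forces in N, time in s.
With the tool pointing down it reaches from about 0.4 to 0.925 m from the base axis. Payload 3.4 kg.
Tool frame: the origin (TCP) lies on the centre line of the jaws, within the pads' length; the fingertips stand 19 mm ahead of it and the grasp point (between the pads) is the TCP (bot.tip_reach is the distance from the TCP to the fingertips, in m); z points along the fingers, y is the direction in which the jaws open and shut (so a half turn about z gives the same grasp; the last joint's range is limited). The gripper opens to 85 mm and grips with 20 to 120 N. Pads are 22 mm wide; open, the fingers measure 114 mm over their backs; the gripper's body (76 mm by 85 mm) begins 54 mm behind the grasp point. The pads swing forward as they close: fully open they stand 13 mm farther back than shut.
Start: joints at [59.043, 17.578, 86.31, -0, 76.112, -4.211], TCP at [0.259, 0.513, 0.25] pointing down, gripper open.
Joint ranges: [-179.03, 179.03], [-60, 130.46], [8.19, 133.38], [-81.62, 261.62], [5.75, 156.47], [-153.77, 153.77]. Speed limits (degrees/s): [147.25, 147.25, 180, 180, 180, 180].

## Interface

Orientations are given as a 3x3 rotation matrix whose columns are the frame's x, y, z axes.
In Python, from rig import bot gives the robot as it stands.
- The arm moves only by the tool send_rows, never from a script. Its argument "series" is a list of rows, each an object with "gripper": the opening, from 0 (shut) to 1 (fully open); "offset": the shift along the tool's x, y, z in mm, a list of three; "rot": the turn, a rotation vector about the tool's x, y, z in rad, a list of three. A call has 1 to 10 rows; each row shifts and turns the commanded pose from where the row before left it, along the tool's axes as they then stand; what a row does not reach is not made up. A row lasts 1/10 s, in which the tool goes at most 50 mm and 8.59 degrees, less where a joint would pass 70% of its speed; a pose out of reach is approached as far as the arm can. A call with a gripper value outside its range is refused whole. The fingers move at their own pace and stop on an object; "grip_force" is the grip in N (left out, the last holds). Time passes only in rows, so rows that do not move let the fingers close. It gives the time, the measured TCP pose, the force and the opening at its end, in the units of the state.
- bot.get_obs(): the state, without advancing time (a new reading comes with each control period).
- bot.capture(name): name is "side" or "top"; returns a dict with "color" (384x512x3 uint8, red, green, blue), "mtx" (3x3 intrinsics, pixels), "D" ([k1, k2, p1, p2, k3] as OpenCV has them; the pictures are not rectified), "R" (3x3) and "t" (3): a world point X has camera coordinates R X + t. Camera axes: x right, y down, z forward; pixel columns grow to the right and rows downward; lengths in m; the calibration is good to about 2 mm. A picture is of the moment at which its call begins. There is no depth.
- bot.close_job(): hands the job in, once; it reports no verdict.
The state is a dict: "clock": time; "q": joint angles; "joint_velocities": joint speeds; "joint_torque": joint torques, N m; "tcp_pos": TCP position; "tool_rot": TCP orientation; "ft_force": force on the tool from outside, world axes, zero at the start; "ft_torque": the same for the moment, N m; "opening": finger opening in m.
Only numpy, scipy, OpenCV 4.12 (cv2) and the standard library are available. Lean on these libraries where they do the work, as an engineer would, in place of code of your own. Each camera call takes 0.05 s, during which the arm holds its last target. There are 200 camera calls.

## Task

Get the extinguishing demonstration ready: lift the lid off the fire pan by its knob and set it down gently, right way up, on the plywood board. Then flip the splash guard's prop leg over its centre until it has swung all the way down, raise the leaning guard by its top tube until it stands upright, and finish while still gripping the top tube and holding the guard upright so that I can adjust the leg's length (nothing else keeps it from tipping; do not let go). Leave the other things on the table standing where they are.

Things in the scene. Friction and masses are not known exactly. Their poses are not given: they have to be found in the camera images.
- fire_pan: Round steel pan, 130 mm across the rim, 70 mm high, fixed, with two small black handles at its sides (reaching about 100 mm from its axis). Origin: centre of its underside, on the table. It starts covered by the lid. Pan and board may change places.
- pan_lid: Loose round aluminium lid, 138 mm across, about 0.2 kg, round black knob on its axis. Origin: centre of its underside (a locating step 110 mm across, 6 mm high, that drops loosely into the pan and on which it can lie flat); z up along the axis. Top surface 13 mm above the origin; the knob is 28 mm across, from 29 to 47 mm above the origin, on a 12 mm thick neck.
- board: Plywood board, 170 x 170 x 12 mm, lying flat and fixed on the table. Origin: centre of its underside (top face 12 mm above it). The lid is to be set down on it, near its middle.
- guard_base: Fixed steel base plate of the splash guard, 250 (its x) x 150 (its y) x 12 mm. Origin: centre of its underside. The guard's hinge runs along the base's x axis, 30 mm above the origin. The guard starts leaning towards the base's +y.
- guard_frame (a joint): Tilt of the guard's frame on its hinge, rad: 0 upright, positive leaning to the base's +y. It starts resting on its stop at +0.4; other stop -0.4; near upright it tips freely either way. Two 16 mm steel posts 200 mm apart along the hinge, a clear pane between them, a 12 mm bar along the pane's top edge 165 mm from the hinge, the top tube above; about 1 kg in all.
- top_tube: Round steel tube, 16 mm across, 200 mm long, along the top of the guard's frame; the gap under it down to the next bar is 61 mm. Origin: middle of the tube, on its axis, 240 mm from the hinge. Its x runs along the tube (the base's x). It is a grip sleeve: it turns loosely on its own axis, up to 0.9 rad either way from its start.
- prop_leg (a joint): Turn of the prop leg (0.18 kg) on its hub, rad. 0: stowed on its stop, 0.8 rad from the frame's post, pointing up and to the base's -y. Grows as it swings over the top to the base's +y and down; 3.1: fully down on its stop. Its weight works over centre: short of straight up (about 0.4 while the guard leans) it falls back, past that it drops down by itself. A push near the foot takes about 1 N.
- leg_foot (a point): Centre of the rubber foot ball (22 mm across) at the free end of the prop leg, 113 mm from the hub. The leg is a round rod 16 mm thick for the first 70 mm from the hub, then 11 mm.
- leg_hub (a point): Centre of the hub on which the prop leg turns: 130 mm from the guard's hinge along the frame, and 145 mm from the frame's middle towards the base's -x (45 mm outside the post), so the leg swings in a plane clear of the frame; its axis runs along the base's x.
- amber_bottle: Bystander: small brown dropper bottle, 42 mm across, 100 mm high. Origin: centre of its underside.
- wash_bottle: Bystander: white plastic bottle, 60 mm across, 150 mm high. Origin: centre of its underside.
- jar: Bystander: brown glass jar with black cap, 50 mm across, 60 mm high. Origin: centre of its underside.
- battery: Bystander: block battery, 26 x 18 x 45 mm, standing. Origin: centre of its underside.
- match_box: Bystander: plain cardboard box, 53 x 36 x 15 mm. Origin: centre of its underside.
- tongs: Bystander: small steel tongs lying flat, 150 mm long along x, 20 mm wide, 10 mm high. Origin: on the table under their middle.
Mind the look-alikes: they are no part of the job. What is shaped like the fire_pan but green is not meant.

How it is judged:
By the outcome, as a careful person would: the job done as asked, in the order asked, and still so for the second after the job is handed in, while the arm keeps its last pose, push and grip.
It also fails if it takes over 58 s, if anything falls off the work surface, if the arm or the gripper's body presses on something with over 40 N, if the wrist force passes 120 N, or if a joint passes its speed limit or range.

## Working session

There is one attempt and no reset: what is moved stays moved. The work goes in short steps, Python scripts to look and compute and a tool call to move; the robot and the scene stay as the last step left them, time stands still between calls to the robot, and variables do not carry over. Pictures are saved under pics/ and viewed, about 8 in all and at most 12, crops included, and the job is handed in when it is done.

Besides the shell and the picture viewer there is one more tool, called after "Emit:" as name(argument=value, ...), one argument or row to a line, values as JSON. send_rows: Moves the arm, as the interface text tells. Its arguments: {"type":"object","properties":{"series":{"type":"array"},"grip_force":{"type":"number"}},"required":["series"]}

```bash
ls; mkdir -p pics
python3 - <<'E'
from rig import bot
import cv2,numpy as np
print(bot.get_obs())
for n in("side","top"):
    c=bot.capture(n);cv2.imwrite(f"pics/{n}0.png",cv2.resize(c["color"][:,:,::-1],(800,600),interpolation=cv2.INTER_CUBIC))
    np.savez(f"{n}.npz",**c)
    print(n,c["mtx"],c["D"],c["R"],c["t"], -np.array(c["R"]).T@c["t"])
E
```

```text
pics
{'clock': 0.0, 'q': array([ 5.90438688e+01,  1.76233078e+01,  8.63859515e+01, -6.47651700e-04,
        7.61126023e+01, -4.21075962e+00]), 'joint_velocities': array([ 0.00615595, -0.02097898,  0.10767175, -0.02077891, -0.00642047,
       -0.0058299 ]), 'joint_torque': array([ 2.95247846e-03, -4.57556283e+01, -2.51921332e+01,  2.70677547e-04,
        1.31843871e-02, -5.27966893e-05]), 'tcp_pos': array([0.25843022, 0.51287974, 0.24935698]), 'tool_rot': array([[-8.93016447e-01,  4.50022720e-01, -1.08462054e-03],
       [ 4.50024004e-01,  8.93014585e-01, -1.82957921e-03],
       [ 1.45229745e-04, -2.12194961e-03, -9.99997738e-01]]), 'ft_force': array([-1.22411335, -0.47059497,  0.53067299]), 'ft_torque': array([ 0.0328914 ,  0.06741166, -0.0395831 ]), 'opening': 0.08519794868360175}
side [[478.05950832   0.         255.885984  ]
 [  0.         478.05950832 193.4702156 ]
 [  0.           0.           1.        ]] [-0.15362972  0.          0.          0.          0.        ] [[ 0.97116622 -0.23723281 -0.02359571]
 [-0.15861315 -0.56906792 -0.80684792]
 [ 0.17798324  0.78732604 -0.59028778]] [-0.50745332  0.14892562  1.45243588] [ 0.25793384 -1.17917638  0.96554176]
top [[373.35296464   0.         252.70636018]
 [  0.         373.35296464 189.1164539 ]
 [  0.           0.           1.        ]] [0.01988042 0.         0.         0.         0.        ] [[-0.0227938  -0.99972694 -0.00514586]
 [-0.99648173  0.02313445 -0.08055402]
 [ 0.08065107  0.00329162 -0.99673696]] [-0.08438286  0.51290642  1.1314089 ] [ 0.41792913 -0.0999498   1.16859952]
```

View pics/side0.png

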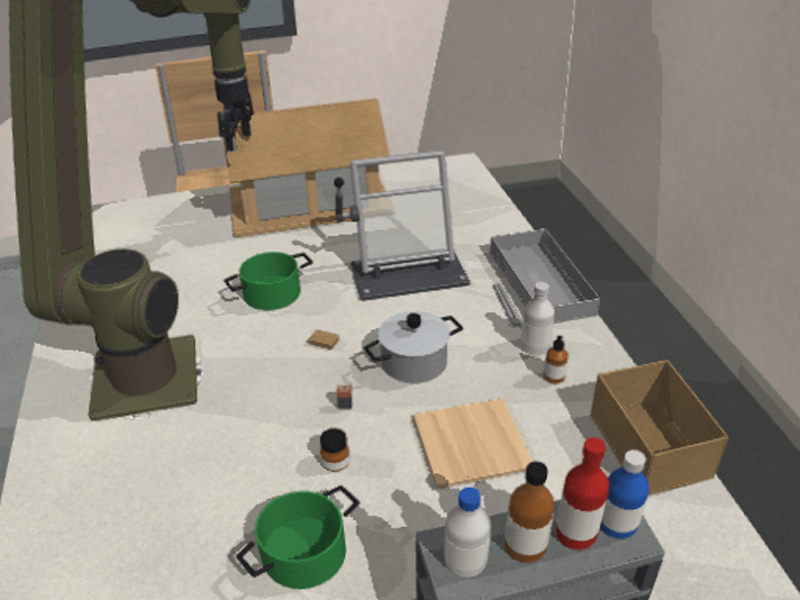

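View pics/top0.png

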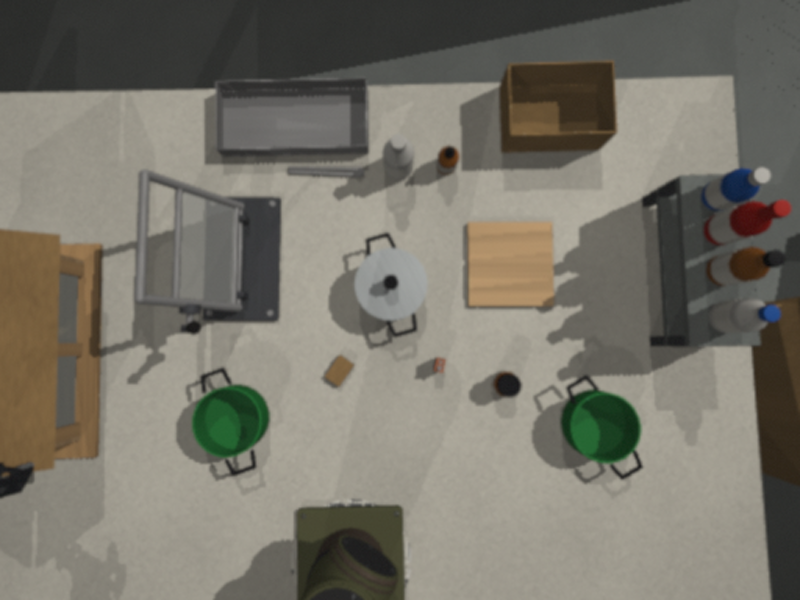

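The top picture (800x600) shows the grey pan with lid, knob at (391,283); the two green pans at (231,421) and (601,427) are the look-alikes. The board is at (511,264), the base plate's right edge runs from (280,197) to (278,320), the tube from (143,174) to (140,302), and the leg foot is at (190,327). In the side picture the knob is at (414,321), the tube runs from (352,160) to (444,154), and the foot is at (339,183).

```bash
cat > h.py <<'E'
import numpy as np,cv2
C={n:dict(np.load(n+".npz")) for n in("side","top")}
def ray(n,p):
    c=C[n];p=(np.array(p,float)+.5)/1.5625-.5
    u=cv2.undistortPoints(p.reshape(1,1,2),c["mtx"],c["D"]).ravel()
    return -c["R"].T@c["t"], c["R"].T@np.r_[u,1]
def plane(n,p,z):
    o,d=ray(n,p);return o+d*(z-o[2])/d[2]
def tri(ps,pt):
    A=[];b=[]
    for n,p in(("side",ps),("top",pt)):
        o,d=ray(n,p);d=d/np.linalg.norm(d);P=np.eye(3)-np.outer(d,d);A.append(P);b.append(P@o)
    X,*_=np.linalg.lstsq(np.vstack(A),np.hstack(b),rcond=None)
    return X,np.linalg.norm(np.vstack(A)@X-np.hstack(b))
def proj(n,X):
    c=C[n];q=cv2.projectPoints(np.atleast_2d(np.array(X,float)),cv2.Rodrigues(c["R"])[0],c["t"],c["mtx"],c["D"])[0].reshape(-1,2)
    return (q+.5)*1.5625-.5
E
python3 - <<'E'
from h import *
np.set_printoptions(precision=4,suppress=True)
for k,a,b in[("knob",(414,321),(391,283)),("tubeL",(352,160),(143,174)),("tubeR",(444,154),(140,302)),("tubeL'",(352,160),(140,302)),("tubeR'",(444,154),(143,174)),("foot",(339,183),(190,327)),("wash",(542,290),(397,142)),("amber",(559,343),(449,153)),("jar",(333,437),(508,384))]: print(k,*tri(a,b))
print("lid",plane("top",(391,284),.072),plane("side",(414,333),.077))
for p in [(469,222),(552,221),(553,306),(468,307)]:print("bd",plane("top",p,.012))
for p in [(414,414),(502,400),(531,466),(440,484)]:print("bs",plane("side",p,.012))
for p in [(280,197),(278,320)]:print("base",plane("top",p,.012))
for p in [(357,295),(469,284)]:print("base s",plane("side",p,.012))
# crop enlarge guard
for n,(x0,y0,x1,y1),s in(("side",(200,90,310,195),5),("top",(75,100,185,215),5)):
    cv2.imwrite(f"pics/{n}_g.png",cv2.resize(C[n]["color"][y0:y1,x0:x1,::-1],None,fx=s,fy=s,interpolation=cv2.INTER_CUBIC))
a=cv2.imread("pics/side_g.png");b=cv2.imread("pics/top_g.png")
h=max(a.shape[0],b.shape[0]);pad=lambda m:cv2.copyMakeBorder(m,0,h-m.shape[0],0,0,0)
m=np.hstack([pad(a),pad(b)]);print(m.shape);cv2.imwrite("pics/g0.png",cv2.resize(m,None,fx=.72,fy=.72,interpolation=cv2.INTER_AREA))
E
```

```text
knob [ 0.5292 -0.0895  0.1002] 0.0014705590359419837
tubeL [0.5812 0.2693 0.303 ] 0.13551583025039315
tubeR [0.5834 0.2512 0.294 ] 0.1429412930718125
tubeL' [0.4923 0.2997 0.2623] 0.0022045653604825834
tubeR' [0.7017 0.3042 0.2461] 0.004173143018409919
foot [0.4511 0.2273 0.2477] 0.000665071756934389
wash [ 0.7808 -0.1063  0.136 ] 0.0001361164585389486
amber [ 0.7774 -0.2053  0.0828] 0.0022651053768767346
jar [ 0.3351 -0.3052  0.056 ] 0.0014516070108538724
lid [ 0.5292 -0.089   0.072 ] [ 0.5281 -0.0967  0.077 ]
bd [ 0.6566 -0.2477  0.012 ]
bd [ 0.6545 -0.4138  0.012 ]
bd [ 0.4839 -0.4083  0.012 ]
bd [ 0.4858 -0.2402  0.012 ]
bs [ 0.4889 -0.2441  0.012 ]
bs [ 0.6539 -0.2518  0.012 ]
bs [ 0.6466 -0.4156  0.012 ]
bs [ 0.4892 -0.4122  0.012 ]
base [0.7166 0.1314 0.012 ]
base [0.4687 0.1372 0.012 ]
base s [0.4608 0.1456 0.012 ]
base s [0.7105 0.1196 0.012 ]
(575, 1100, 3)
```

View pics/g0.png

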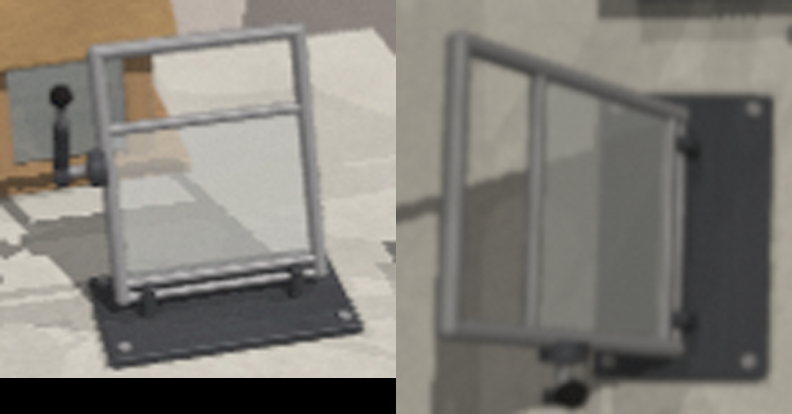

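```bash
cat >> h.py <<'E'
def model(b,tilt=.4,leg=0.):
    x,y,w=b;c,s=np.cos(w),np.sin(w)
    W=lambda X,Y,Z:np.array([x+c*X-s*Y,y+s*X+c*Y,Z])
    st,ct=np.sin(tilt),np.cos(tilt)
    F=lambda X,r:W(X,r*st,.030+r*ct)
    hub=F(-.145,.130);a=tilt-.8+leg
    d={"t-":F(-.1,.24),"t+":F(.1,.24),"t":F(0,.24),"hub":hub,"foot":hub+.113*np.array([-s*np.sin(a),c*np.sin(a),np.cos(a)]),
     "bar":F(0,.165),"c--":W(-.125,-.075,.012),"c+-":W(.125,-.075,.012),"c++":W(.125,.075,.012),"c-+":W(-.125,.075,.012)}
    return d
E
python3 - <<'E'
from h import *
from scipy.optimize import least_squares
np.set_printoptions(precision=4,suppress=True)
S=lambda u,v:(((200+u/3.6)+.5)*1.5625-.5,((90+v/3.6)+.5)*1.5625-.5)
T=lambda u,v:(((75+u/3.6)+.5)*1.5625-.5,((100+v/3.6)+.5)*1.5625-.5)
ob=[("side","t-",S(98,48)),("side","t+",S(300,32)),("side","foot",S(60,97)),("side","c--",S(113,367)),("side","c+-",S(361,328)),
("top","t+",T(62,38)),("top","t-",T(53,329)),("top","c+-",T(377,95)),("top","c--",T(372,379)),("top","foot",T(176,390))]
f=lambda b:np.hstack([proj(n,model(b)[k])[0]-p for n,k,p in ob])
r=least_squares(f,[.59,.21,0],x_scale=[.1,.1,.1]);print(r.x,r.fun.reshape(-1,2))
for k,v in model(r.x).items():print(k,v)
bb=[("top",p) for p in [(469,222),(552,221),(553,306),(468,307)]]
E
```

```text
[ 0.5949  0.2072 -0.0322] [[-1.5455  1.8394]
 [-1.0201 -1.0866]
 [ 0.0702 -0.7039]
 [-0.9655 -3.3107]
 [ 1.2983 -1.8679]
 [ 1.6638  0.4596]
 [ 0.2106 -1.3357]
 [ 0.451  -1.1909]
 [-0.4771 -0.4549]
 [ 0.4462  1.205 ]]
t- [0.498  0.3039 0.2511]
t+ [0.6979 0.2974 0.2511]
t [0.5979 0.3006 0.2511]
hub [0.4516 0.2625 0.1497]
foot [0.4502 0.2185 0.2538]
bar [0.597  0.2715 0.182 ]
c-- [0.4676 0.1363 0.012 ]
c+- [0.7174 0.1282 0.012 ]
c++ [0.7223 0.2782 0.012 ]
c-+ [0.4724 0.2862 0.012 ]
```

Emit:
send_rows(
  series=[
    {"gripper": 1, "offset": [0, 0, -27], "rot": [0, 0, -0.145]},
    {"gripper": 1, "offset": [0, 0, -27], "rot": [0, 0, -0.145]},
    {"gripper": 1, "offset": [0, 0, -27], "rot": [0, 0, -0.145]},
    {"gripper": 1, "offset": [-20, -42, 0], "rot": [0, 0, 0]},
    {"gripper": 1, "offset": [-20, -42, 0], "rot": [0, 0, 0]},
    {"gripper": 1, "offset": [-20, -42, 0], "rot": [0, 0, 0]},
    {"gripper": 1, "offset": [-20, -42, 0], "rot": [0, 0, 0]},
    {"gripper": 1, "offset": [-20, -42, 0], "rot": [0, 0, 0]},
    {"gripper": 1, "offset": [-20, -42, 0], "rot": [0, 0, 0]},
    {"gripper": 1, "offset": [-20, -42, 0], "rot": [0, 0, 0]},
  ],
  grip_force=40,
)

```text
clock: 1.1
tcp_pos: [0.3894, 0.2133, 0.3311]
tool_rot: [[-1.0, 0.031, -0.0], [0.031, 1.0, -0.0], [0.0, -0.0, -1.0]]
ft_force: [0.5, -0.3, 0.1]
opening: 0.0854
```

Emit:
send_rows(
  series=[
    {"gripper": 1, "offset": [-20, -42, 0], "rot": [0, 0, 0]},
    {"gripper": 1, "offset": [-20, -42, 0], "rot": [0, 0, 0]},
    {"gripper": 1, "offset": [-20, -42, 0], "rot": [0, 0, 0]},
    {"gripper": 1, "offset": [-20, -42, 0], "rot": [0, 0, 0]},
    {"gripper": 1, "offset": [-20, -42, 0], "rot": [0, 0, 0]},
    {"gripper": 1, "offset": [-20, -42, 0], "rot": [0, 0, 0]},
    {"gripper": 1, "offset": [-20, -42, 0], "rot": [0, 0, 0]},
    {"gripper": 1, "offset": [0, 0, 40], "rot": [0, 0, 0]},
    {"gripper": 1, "offset": [0, 0, 40], "rot": [0, 0, 0]},
    {"gripper": 1, "offset": [0, 0, 0], "rot": [0, 0, 0]},
  ],
)

```text
clock: 2.1
tcp_pos: [0.5154, -0.0827, 0.2456]
tool_rot: [[-0.999, 0.033, -0.013], [0.033, 0.999, 0.003], [0.013, 0.003, -1.0]]
ft_force: [-0.6, 0.1, 0.4]
opening: 0.0857
```

Emit:
send_rows(
  series=[
    {"gripper": 1, "offset": [-14, -6.5, 30], "rot": [0, 0, 0]},
    {"gripper": 1, "offset": [0, 0, 35], "rot": [0, 0, 0]},
    {"gripper": 1, "offset": [0, 0, 25], "rot": [0, 0, 0]},
    {"gripper": 1, "offset": [0, 0, 0], "rot": [0, 0, 0]},
    {"gripper": 1, "offset": [0, 0, 0], "rot": [0, 0, 0]},
  ],
)

```text
clock: 2.6
tcp_pos: [0.5346, -0.0899, 0.1626]
tool_rot: [[-1.0, 0.031, 0.001], [0.031, 1.0, -0.0], [-0.001, -0.0, -1.0]]
ft_force: [0.8, -1.1, 0.1]
opening: 0.0852
```

```bash
cat > snap.py <<'E'
import sys,cv2,numpy as np
from rig import bot
# snap.py out x0 y0 x1 y1(side) x0 y0 x1 y1(top) in 800x600 px
out=sys.argv[1];v=list(map(int,sys.argv[2:]));ims=[]
for i,n in enumerate(("side","top")):
    x0,y0,x1,y1=v[4*i:4*i+4]
    c=bot.capture(n);im=cv2.resize(c["color"][:,:,::-1],(800,600),interpolation=cv2.INTER_CUBIC)[y0:y1,x0:x1]
    f=min(396/im.shape[1],590/im.shape[0]);m=cv2.resize(im,None,fx=f,fy=f,interpolation=cv2.INTER_CUBIC);print(n,"f",f)
    ims.append(cv2.copyMakeBorder(m,0,590-m.shape[0],0,396-m.shape[1],0))
cv2.imwrite(f"pics/{out}.png",np.hstack(ims))
o=bot.get_obs();print(o["clock"],o["tcp_pos"],o["ft_force"],o["opening"])
E
python3 snap.py lid1 340 250 480 400 320 210 460 360
```

```text
side f 2.8285714285714287
top f 2.8285714285714287
2.7 [ 0.53545995 -0.09027332  0.16367729] [ 0.0815455   0.40943123 -0.4385919 ] 0.08528844753344085
```

View pics/lid1.png

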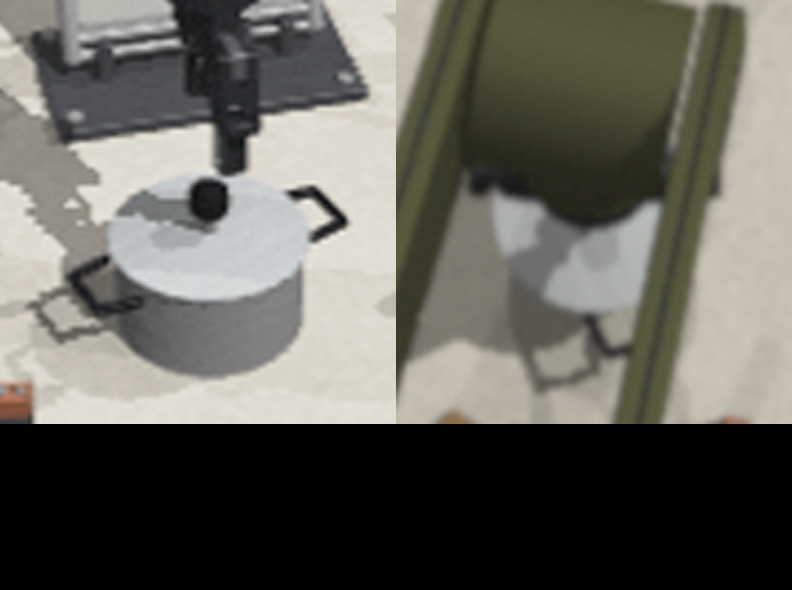

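```bash
python3 -c "
from h import *
print(proj('side',[[.5355,-.14,.15],[.5292,-.0895,.102],[.5355,-.14,.158]]))"
```

```text
[[423.50991015 315.10725059]
 [413.4550936  320.31223298]
 [423.48776305 311.56539336]]
```

The near fingertip sits at (233,165) in the side crop, where calibration puts it, and the knob is at (210,200). So the tool is about 6 mm too far in x; I'll correct that and grasp.

Emit:
send_rows(
  series=[
    {"gripper": 1, "offset": [6.3, 0.5, 0], "rot": [0, 0, 0]},
    {"gripper": 1, "offset": [0, 0, 20], "rot": [0, 0, 0]},
    {"gripper": 1, "offset": [0, 0, 20], "rot": [0, 0, 0]},
    {"gripper": 1, "offset": [0, 0, 19], "rot": [0, 0, 0]},
    {"gripper": 1, "offset": [0, 0, 0], "rot": [0, 0, 0]},
    {"gripper": 1, "offset": [0, 0, 0], "rot": [0, 0, 0]},
    {"gripper": 0.3, "offset": [0, 0, 0], "rot": [0, 0, 0]},
    {"gripper": 0, "offset": [0, 0, 0], "rot": [0, 0, 0]},
    {"gripper": 0, "offset": [0, 0, 0], "rot": [0, 0, 0]},
    {"gripper": 0, "offset": [0, 0, 0], "rot": [0, 0, 0]},
  ],
)

```text
clock: 3.7
tcp_pos: [0.5278, -0.0895, 0.1029]
tool_rot: [[-0.999, 0.032, 0.001], [0.032, 0.999, -0.0], [-0.001, -0.0, -1.0]]
ft_force: [0.2, -2.8, 3.6]
opening: 0.0283
```

Emit:
send_rows(
  series=[
    {"gripper": 0, "offset": [0, 0, 0], "rot": [0, 0, 0]},
    {"gripper": 0, "offset": [0, 0, 0], "rot": [0, 0, 0]},
    {"gripper": 0, "offset": [0, 0, 0], "rot": [0, 0, 0]},
  ],
)

```text
clock: 4.0
tcp_pos: [0.5278, -0.0895, 0.103]
tool_rot: [[-0.999, 0.032, 0.001], [0.032, 0.999, -0.0], [-0.001, -0.0, -1.0]]
ft_force: [-1.3, 0.3, 5.6]
opening: 0.0267
```

Emit:
send_rows(
  series=[
    {"gripper": 0, "offset": [0, 0, -5], "rot": [0, 0, 0]},
    {"gripper": 0, "offset": [0, 0, -15], "rot": [0, 0, 0]},
    {"gripper": 0, "offset": [0, 0, -25], "rot": [0, 0, 0]},
    {"gripper": 0, "offset": [0, 0, -25], "rot": [0, 0, 0]},
    {"gripper": 0, "offset": [0, 0, -15], "rot": [0, 0, 0]},
    {"gripper": 0, "offset": [-4, -20, 0], "rot": [0, 0, 0]},
    {"gripper": 0, "offset": [-6, -30, 0], "rot": [0, 0, 0]},
    {"gripper": 0, "offset": [-6, -30, 0], "rot": [0, 0, 0]},
    {"gripper": 0, "offset": [-6, -30, 0], "rot": [0, 0, 0]},
    {"gripper": 0, "offset": [-6, -30, 0], "rot": [0, 0, 0]},
  ],
)

```text
clock: 5.0
tcp_pos: [0.5506, -0.231, 0.1868]
tool_rot: [[-0.999, 0.032, -0.001], [0.032, 0.999, 0.001], [0.001, 0.001, -1.0]]
ft_force: [0.7, 0.4, -2.0]
opening: 0.0266
```

Emit:
send_rows(
  series=[
    {"gripper": 0, "offset": [-8, -35, 0], "rot": [0, 0, 0]},
    {"gripper": 0, "offset": [-8, -35, 0], "rot": [0, 0, 0]},
    {"gripper": 0, "offset": [-5, -28, 0], "rot": [0, 0, 0]},
    {"gripper": 0, "offset": [0, 0, 20], "rot": [0, 0, 0]},
    {"gripper": 0, "offset": [0, 0, 30], "rot": [0, 0, 0]},
    {"gripper": 0, "offset": [0, 0, 30], "rot": [0, 0, 0]},
    {"gripper": 0, "offset": [0, 0, 20], "rot": [0, 0, 0]},
    {"gripper": 0, "offset": [0, 0, 10], "rot": [0, 0, 0]},
    {"gripper": 0, "offset": [0, 0, 0], "rot": [0, 0, 0]},
    {"gripper": 0, "offset": [0, 0, 0], "rot": [0, 0, 0]},
  ],
)

```text
clock: 6.0
tcp_pos: [0.5693, -0.329, 0.0778]
tool_rot: [[-0.999, 0.032, 0.001], [0.032, 0.999, -0.0], [-0.001, -0.0, -1.0]]
ft_force: [-0.7, 0.6, -2.6]
opening: 0.0267
```

```bash
python3 snap.py lid2 370 330 560 510 340 190 580 340
```

```text
side f 2.0842105263157893
top f 1.65
6.1 [ 0.56990639 -0.3294004   0.07881265] [-0.14089111 -0.2662046  -1.69051375] 0.026919116773338476
```

View pics/lid2.png

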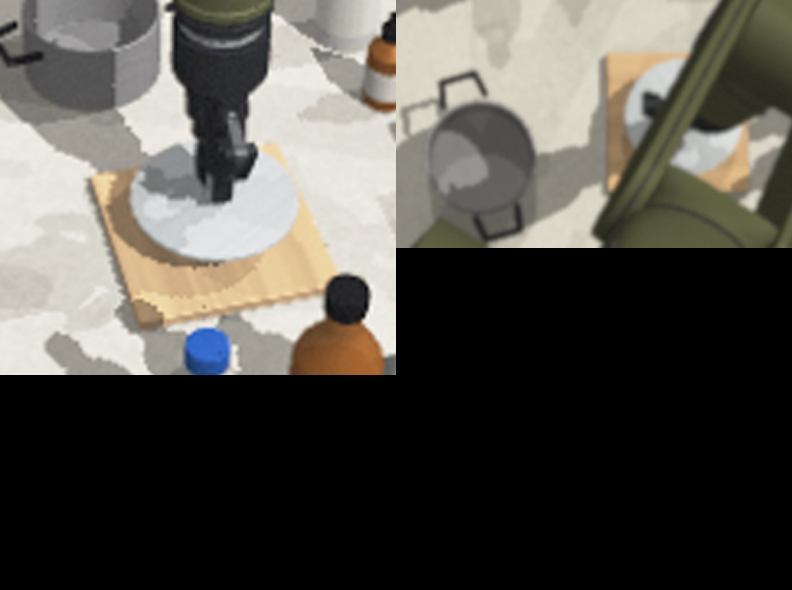

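The pan is open. The lid hangs level over the middle of the board, its centre at side crop (215,205). I'll lower it the last 27 mm slowly.

Emit:
send_rows(
  series=[
    {"gripper": 0, "offset": [0, 0, 8], "rot": [0, 0, 0]},
    {"gripper": 0, "offset": [0, 0, 6], "rot": [0, 0, 0]},
    {"gripper": 0, "offset": [0, 0, 4], "rot": [0, 0, 0]},
    {"gripper": 0, "offset": [0, 0, 2], "rot": [0, 0, 0]},
    {"gripper": 0, "offset": [0, 0, 2], "rot": [0, 0, 0]},
    {"gripper": 0, "offset": [0, 0, 1.5], "rot": [0, 0, 0]},
    {"gripper": 0, "offset": [0, 0, 1], "rot": [0, 0, 0]},
    {"gripper": 0, "offset": [0, 0, 1], "rot": [0, 0, 0]},
    {"gripper": 0, "offset": [0, 0, 0], "rot": [0, 0, 0]},
  ],
)

```text
clock: 7.0
tcp_pos: [0.5688, -0.3288, 0.0518]
tool_rot: [[-0.999, 0.032, -0.0], [0.032, 0.999, 0.0], [0.0, 0.0, -1.0]]
ft_force: [-0.1, -0.5, -1.9]
opening: 0.0266
```

Emit:
send_rows(
  series=[
    {"gripper": 0, "offset": [0, 0, 0.7], "rot": [0, 0, 0]},
    {"gripper": 0, "offset": [0, 0, 0.7], "rot": [0, 0, 0]},
    {"gripper": 0, "offset": [0, 0, 0], "rot": [0, 0, 0]},
    {"gripper": 0, "offset": [0, 0, 0], "rot": [0, 0, 0]},
  ],
)

```text
clock: 7.4
tcp_pos: [0.569, -0.3289, 0.051]
tool_rot: [[-0.999, 0.032, 0.0], [0.032, 0.999, -0.0], [-0.0, -0.0, -1.0]]
ft_force: [-1.7, 1.5, 3.8]
opening: 0.0265
```

Emit:
send_rows(
  series=[
    {"gripper": 0.5, "offset": [0, 0, 0], "rot": [0, 0, 0]},
    {"gripper": 0.7, "offset": [0, 0, 0], "rot": [0, 0, 0]},
    {"gripper": 0.7, "offset": [0, 0, 0], "rot": [0, 0, 0]},
    {"gripper": 0.7, "offset": [0, 0, 0], "rot": [0, 0, 0]},
    {"gripper": 0.7, "offset": [0, 0, -15], "rot": [0, 0, 0]},
    {"gripper": 0.7, "offset": [0, 0, -30], "rot": [0, 0, 0]},
    {"gripper": 0.7, "offset": [0, 0, -45], "rot": [0, 0, 0]},
    {"gripper": 0.7, "offset": [0, 0, -45], "rot": [0, 0, 0]},
    {"gripper": 0.7, "offset": [0, 0, -45], "rot": [0, 0, 0]},
    {"gripper": 0, "offset": [0, 0, -45], "rot": [0, 0, 0]},
  ],
)

```text
clock: 8.4
tcp_pos: [0.5686, -0.3286, 0.2787]
tool_rot: [[-0.999, 0.032, 0.001], [0.032, 0.999, -0.001], [-0.001, -0.001, -1.0]]
ft_force: [1.3, -0.6, -0.5]
opening: 0.0466
```

Emit:
send_rows(
  series=[
    {"gripper": 0, "offset": [12.6, 43, 0], "rot": [0, 0, 0]},
    {"gripper": 0, "offset": [12.6, 43, 0], "rot": [0, 0, 0]},
    {"gripper": 0, "offset": [12.6, 43, 0], "rot": [0, 0, 0]},
    {"gripper": 0, "offset": [12.6, 43, 0], "rot": [0, 0, 0]},
    {"gripper": 0, "offset": [12.6, 43, 0], "rot": [0, 0, 0]},
    {"gripper": 0, "offset": [12.6, 43, 0], "rot": [0, 0, 0]},
    {"gripper": 0, "offset": [12.6, 43, 0], "rot": [0, 0, 0]},
    {"gripper": 0, "offset": [12.6, 43, 0], "rot": [0, 0, 0]},
    {"gripper": 0, "offset": [12.6, 43, 0], "rot": [0, 0, 0]},
    {"gripper": 0, "offset": [12.6, 43, 0], "rot": [0, 0, 0]},
  ],
)

```text
clock: 9.4
tcp_pos: [0.4558, 0.1066, 0.2767]
tool_rot: [[-0.999, 0.032, 0.002], [0.032, 0.999, 0.0], [-0.002, 0.0, -1.0]]
ft_force: [1.5, -0.1, -0.9]
opening: -0.0002
```

Emit:
send_rows(
  series=[
    {"gripper": 0, "offset": [12.6, 40, 0], "rot": [0, 0, 0]},
    {"gripper": 0, "offset": [0, 0, 0], "rot": [0, 0, 0]},
    {"gripper": 0, "offset": [0, 0, 0], "rot": [0, 0, 0]},
  ],
)

```text
clock: 9.7
tcp_pos: [0.445, 0.1462, 0.2764]
tool_rot: [[-1.0, 0.029, 0.002], [0.029, 1.0, -0.0], [-0.002, -0.0, -1.0]]
ft_force: [0.2, 0.5, -0.9]
opening: -0.0002
```

```bash
python3 snap.py leg1 300 120 480 320 120 150 440 350
```

```text
side f 2.2
top f 1.2375
9.8 [0.44552401 0.14476312 0.27602153] [0.30081146 0.17309352 0.24002562] 0.0004259193878296135
```

View pics/leg1.png

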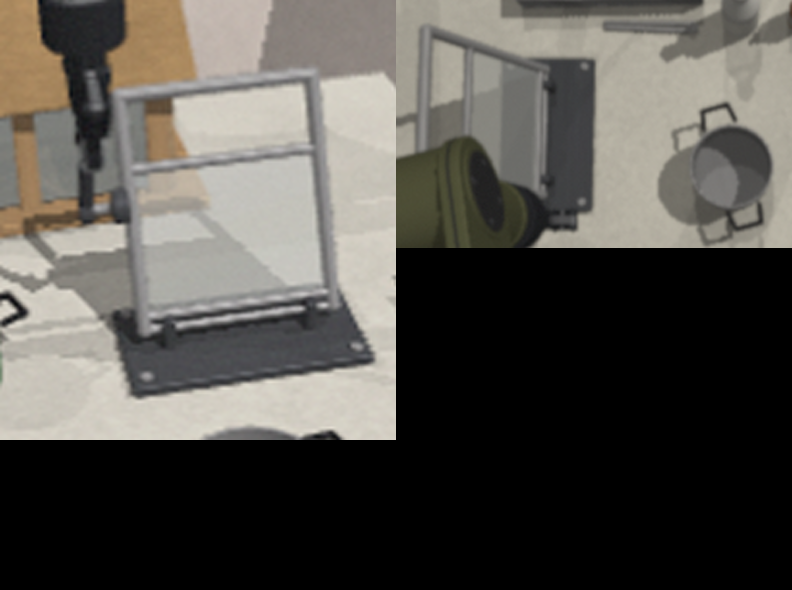

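The closed fingers at side crop (90,150) are lined up in front of the leg, clear of the post at (125,150). I'll lower and push the foot over.

Emit:
send_rows(
  series=[
    {"gripper": 0, "offset": [0, 0, 24], "rot": [0, 0, 0]},
    {"gripper": 0, "offset": [0, 20, 0], "rot": [0, 0, 0]},
    {"gripper": 0, "offset": [0, 15, 0], "rot": [0, 0, 0]},
    {"gripper": 0, "offset": [0, 15, 0], "rot": [0, 0, 0]},
    {"gripper": 0, "offset": [0, 15, 0], "rot": [0, 0, 0]},
    {"gripper": 0, "offset": [0, 15, 0], "rot": [0, 0, 0]},
    {"gripper": 0, "offset": [0, 15, 0], "rot": [0, 0, 0]},
    {"gripper": 0, "offset": [0, 15, 0], "rot": [0, 0, 0]},
    {"gripper": 0, "offset": [0, 15, 0], "rot": [0, 0, 0]},
    {"gripper": 0, "offset": [0, 15, 0], "rot": [0, 0, 0]},
  ],
)

```text
clock: 10.8
tcp_pos: [0.4496, 0.2868, 0.2513]
tool_rot: [[-1.0, 0.031, -0.0], [0.031, 1.0, 0.0], [0.0, 0.0, -1.0]]
ft_force: [-0.3, 1.0, -0.2]
opening: 0.0002
```

Emit:
send_rows(
  series=[
    {"gripper": 0, "offset": [0, 0, 0], "rot": [0, 0, 0]},
    {"gripper": 0, "offset": [0, 0, 0], "rot": [0, 0, 0]},
    {"gripper": 0, "offset": [0, 0, 0], "rot": [0, 0, 0]},
    {"gripper": 0, "offset": [0, 0, -40], "rot": [0, 0, 0]},
    {"gripper": 0, "offset": [0, 0, -40], "rot": [0, 0, 0]},
    {"gripper": 0, "offset": [0, 0, 0], "rot": [0, 0, 0]},
    {"gripper": 0, "offset": [0, 0, 0], "rot": [0, 0, 0]},
    {"gripper": 0, "offset": [0, 0, 0], "rot": [0, 0, 0]},
  ],
)

```text
clock: 11.6
tcp_pos: [0.4491, 0.2844, 0.3305]
tool_rot: [[-0.999, 0.033, -0.002], [0.033, 0.999, -0.001], [0.002, -0.001, -1.0]]
ft_force: [-0.3, -0.5, 0.1]
opening: -0.0001
```

```bash
python3 snap.py leg2 300 120 480 320 120 150 440 350
```

```text
side f 2.2
top f 1.2375
11.7 [0.44893854 0.28455633 0.32990161] [0.08069386 0.53727595 0.2292608 ] 0.0003957695466912261
```

View pics/leg2.png

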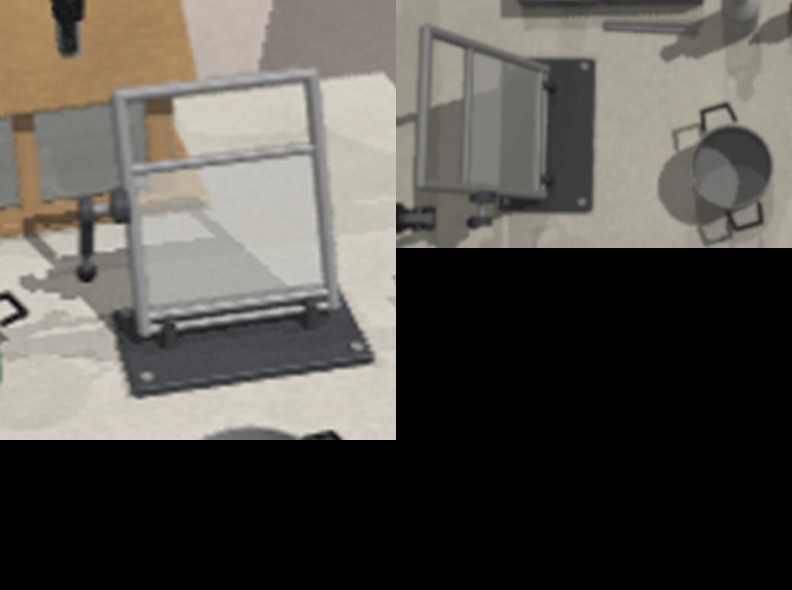

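```bash
python3 -c "
from h import *
b=[ 0.5949,0.2072,-0.0322]
for l in(2.8,3.1):print(proj('side',model(b,.4,l)['foot']))
print(model(b,0)['t'])"
```

```text
[[337.29964152 230.87184984]]
[[339.51485029 243.70736001]]
[0.5949 0.2072 0.27  ]
```

Emit:
send_rows(
  series=[
    {"gripper": 1, "offset": [-37, 5, 0], "rot": [0, 0, 0]},
    {"gripper": 1, "offset": [-37, 5, 0], "rot": [0, 0, 0]},
    {"gripper": 1, "offset": [-37, 5, 0], "rot": [0, 0, 0]},
    {"gripper": 1, "offset": [-37, 5, 0], "rot": [0, 0, 0]},
    {"gripper": 1, "offset": [0, 0, 0], "rot": [0, 0, 0]},
    {"gripper": 1, "offset": [0, 0, 0], "rot": [0, 0, 0]},
    {"gripper": 1, "offset": [0, 0, 0], "rot": [0, 0, 0]},
  ],
)

```text
clock: 12.4
tcp_pos: [0.5971, 0.3003, 0.3303]
tool_rot: [[-0.999, 0.032, -0.003], [0.032, 0.999, -0.001], [0.003, -0.001, -1.0]]
ft_force: [-0.4, -0.8, 0.4]
opening: 0.0849
```

The foot at side (339.5,243) matches the model's prediction for leg = 3.1 (339.5,243.7), so the leg is fully down. Now I'll go down over the tube and grip it.

Emit:
send_rows(
  series=[
    {"gripper": 1, "offset": [0, 0, 30], "rot": [0, 0, 0]},
    {"gripper": 1, "offset": [0, 0, 30], "rot": [0, 0, 0]},
    {"gripper": 1, "offset": [0, 0, 19], "rot": [0, 0, 0]},
    {"gripper": 1, "offset": [0, 0, 0], "rot": [0, 0, 0]},
    {"gripper": 1, "offset": [0, 0, 0], "rot": [0, 0, 0]},
    {"gripper": 0.4, "offset": [0, 0, 0], "rot": [0, 0, 0]},
    {"gripper": 0.25, "offset": [0, 0, 0], "rot": [0, 0, 0]},
    {"gripper": 0.25, "offset": [0, 0, 0], "rot": [0, 0, 0]},
    {"gripper": 0.25, "offset": [0, 0, 0], "rot": [0, 0, 0]},
  ],
  grip_force=50,
)

```text
clock: 13.3
tcp_pos: [0.5986, 0.3007, 0.2532]
tool_rot: [[-0.999, 0.032, 0.001], [0.032, 0.999, 0.001], [-0.001, 0.001, -1.0]]
ft_force: [0.1, -0.2, -0.3]
opening: 0.0283
```

Emit:
send_rows(
  series=[
    {"gripper": 0, "offset": [0, 0, 0], "rot": [0, 0, 0]},
    {"gripper": 0, "offset": [0, 0, 0], "rot": [0, 0, 0]},
    {"gripper": 0, "offset": [0, 0, 0], "rot": [0, 0, 0]},
    {"gripper": 0, "offset": [0, 0, 0], "rot": [0, 0, 0]},
    {"gripper": 0, "offset": [0, 0, 0], "rot": [0, 0, 0]},
  ],
)

```text
clock: 13.8
tcp_pos: [0.5985, 0.3012, 0.2528]
tool_rot: [[-1.0, 0.032, 0.001], [0.032, 1.0, 0.001], [-0.001, 0.001, -1.0]]
ft_force: [-0.4, 3.4, 2.8]
opening: 0.0144
```

```bash
python3 snap.py tube1 300 80 480 320 120 150 440 350
```

```text
side f 2.2
top f 1.2375
13.9 [0.59850002 0.30108865 0.25286571] [-0.5928416   3.81646556  2.9784859 ] 0.014179579885594413
```

View pics/tube1.png

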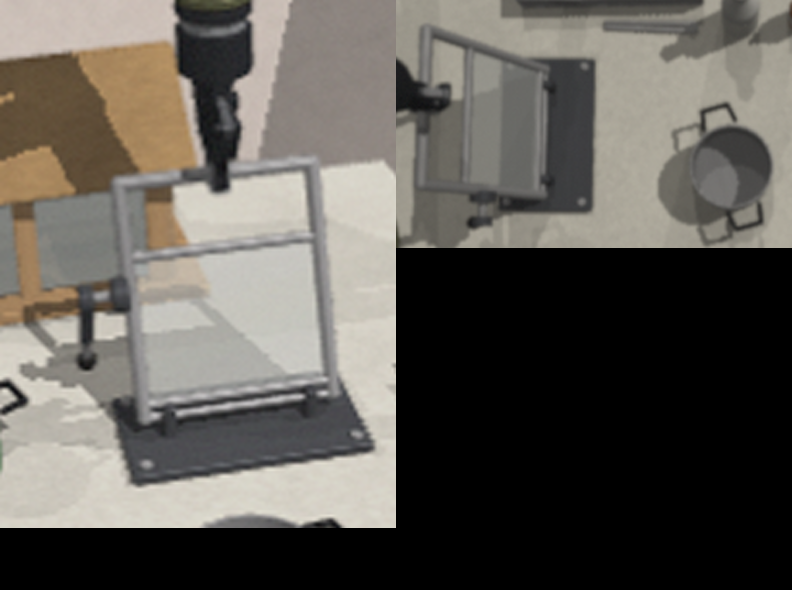

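Emit:
send_rows(
  series=[
    {"gripper": 0, "offset": [0, -8.9, -3.55], "rot": [0, 0, 0]},
    {"gripper": 0, "offset": [0, -9.05, -3.2], "rot": [0, 0, 0]},
    {"gripper": 0, "offset": [0, -9.2, -2.85], "rot": [0, 0, 0]},
    {"gripper": 0, "offset": [0, -9.3, -2.45], "rot": [0, 0, 0]},
    {"gripper": 0, "offset": [0, -9.4, -2.1], "rot": [0, 0, 0]},
    {"gripper": 0, "offset": [0, -9.45, -1.7], "rot": [0, 0, 0]},
    {"gripper": 0, "offset": [0, -9.5, -1.35], "rot": [0, 0, 0]},
    {"gripper": 0, "offset": [0, -9.55, -0.95], "rot": [0, 0, 0]},
    {"gripper": 0, "offset": [0, -9.6, -0.6], "rot": [0, 0, 0]},
    {"gripper": 0, "offset": [0, -9.6, -0.2], "rot": [0, 0, 0]},
  ],
)

```text
clock: 14.9
tcp_pos: [0.5958, 0.2056, 0.2716]
tool_rot: [[-0.999, 0.032, 0.001], [0.032, 0.999, -0.001], [-0.001, -0.001, -1.0]]
ft_force: [2.7, 1.1, 3.3]
opening: 0.0144
```

Emit:
send_rows(
  series=[
    {"gripper": 0, "offset": [0, 0, 0], "rot": [0, 0, 0]},
    {"gripper": 0, "offset": [0, 0, 0], "rot": [0, 0, 0]},
    {"gripper": 0, "offset": [0, 0, 0], "rot": [0, 0, 0]},
    {"gripper": 0, "offset": [0, 0, 0], "rot": [0, 0, 0]},
    {"gripper": 0, "offset": [0, 0, 0], "rot": [0, 0, 0]},
  ],
)

```text
clock: 15.4
tcp_pos: [0.5959, 0.2067, 0.2716]
tool_rot: [[-0.999, 0.032, 0.001], [0.032, 0.999, -0.0], [-0.001, -0.0, -1.0]]
ft_force: [1.4, 0.8, 5.4]
opening: 0.0143
```

```bash
python3 snap.py up1 300 80 480 320 120 150 440 350;python3 -c "
from h import *
b=[ 0.5949,0.2072,-0.0322]
f=lambda q:(q-[300,80])*2.2
for t in(-.05,0,.05):
  m=model(b,t,3.1);print(t,[f(proj('side',m[k]))[0].round(0) for k in('t-','t+','hub','foot')])"
```

```text
side f 2.2
top f 1.2375
15.5 [0.59588844 0.20673703 0.27163403] [ 1.76976893 -0.07623268  4.63004489] 0.014358415187853727
-0.05 [array([135., 213.]), array([340., 190.]), array([ 94., 317.]), array([ 87., 335.])]
0 [array([132., 207.]), array([337., 184.]), array([ 93., 314.]), array([ 86., 337.])]
0.05 [array([130., 202.]), array([334., 179.]), array([ 92., 311.]), array([ 86., 339.])]
```

View pics/up1.png

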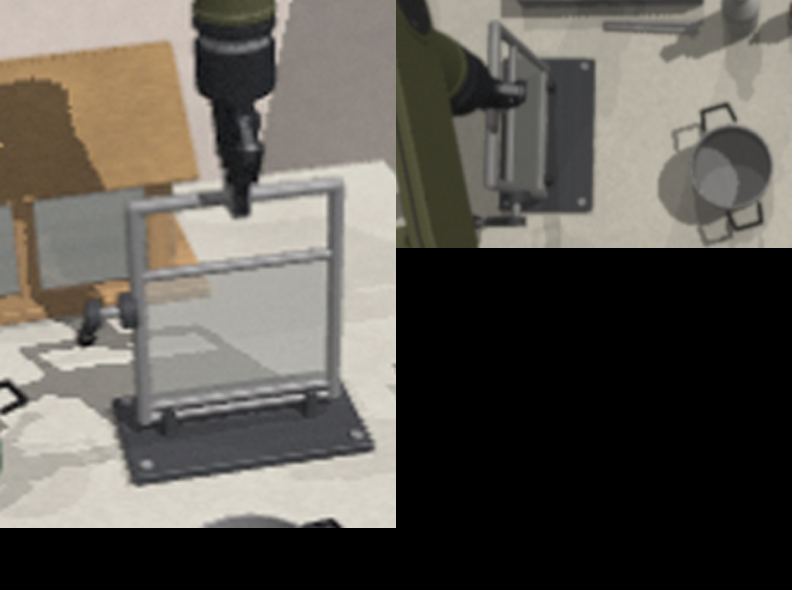

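The tube ends at side crop (132,207) and (338,184) match the prediction for tilt 0, (132,207) and (337,184). One last look over the whole table.

```bash
python3 -c "
from rig import bot;import cv2
cv2.imwrite('pics/fin.png',cv2.resize(bot.capture('side')['color'][:,:,::-1],(800,600),interpolation=cv2.INTER_CUBIC))
o=bot.get_obs();print(o['clock'],o['tcp_pos'],o['opening'])"
```

```text
15.55 [0.59586704 0.2067397  0.27163288] 0.014154793710416126
```

View pics/fin.png

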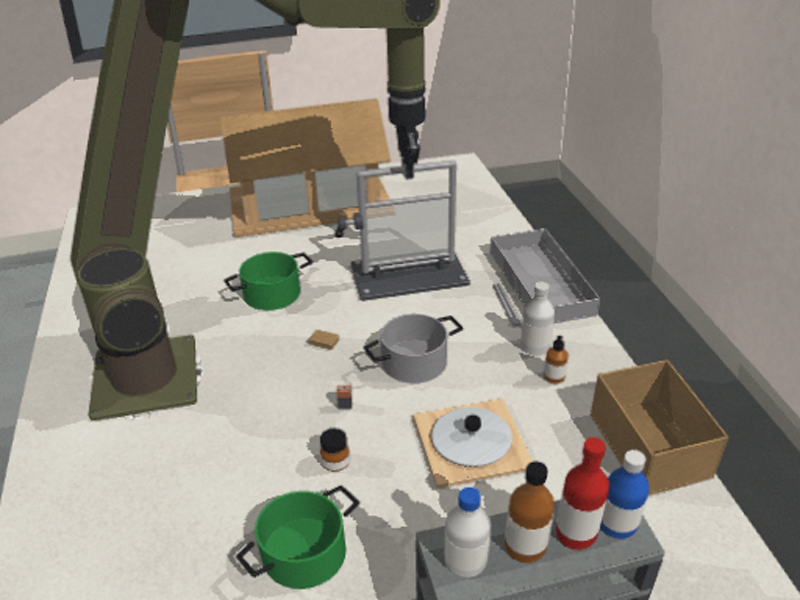

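The lid lies flat and knob-up on the board at (472,437), the guard is upright and gripped, and the bystanders are where they started.

```bash
python3 -c "
from rig import bot
print(bot.close_job());o=bot.get_obs();print(o['clock'],o['tcp_pos'],o['opening'])"
```

```text
the job is handed in; nothing more can be done
None
the job is handed in; nothing more can be done
```

The demonstration is set up, and I handed the job in at about 15.6 s with the arm still gripping the top tube and holding the guard upright.

- **Lid:** I lifted it by its knob and set it down on the board, where it lies right way up near the middle. The wrist read about 4 N at touchdown.
- **Prop leg:** I pushed it over its centre and it dropped all the way down. Its foot appeared within 1 pixel of where the fully-down position should put it.
- **Guard:** I raised it by the top tube. The tube ends line up with the upright position to within about 0.03 rad. The finger opening read 14 mm on the 16 mm tube, slightly under size, as it did on the knob.
- **Other things on the table:** in the last picture all of them, including the two green look-alike pans, stand where they started.

No check failed. Handing in gives no verdict, and I could not take a reading afterwards.

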